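# Sort the samples left on the dissection bench

## Robot

A 6-joint arm with a two-finger parallel gripper is mounted at the origin on the work surface. World frame = base frame: x ahead of the robot, y to its left, z up, the work surface at z = 0. Lengths are in mm, angles in rad, forces in N, time in s.
With the tool pointing down it reaches from about 400 to 925 mm from the base axis. Payload 12.5 kg.
Tool frame: the origin (TCP) lies between the finger pads; the fingertips stand 11 mm ahead of it and the grasp point (between the pads) lies 8 mm behind it (env.tip_extent is the distance from the TCP to the fingertips, in mm); x points along the fingers, z is the direction in which the jaws open and shut, and the axes are right-handed (so a half turn about x gives the same grasp; the last joint's range is limited). The gripper opens to 95 mm and grips with 3 to 60 N. Pads are 20 mm wide; open, the fingers measure 119 mm over their backs; the gripper's body (75 mm by 180 mm) begins 59 mm behind the grasp point.
Start: joints at [-1.235, 0.491, 1.559, -0, 1.092, -0.106], TCP at [267.253, -564.997, 225.661] pointing down, gripper open.
Joint ranges: [-3.1, 3.1], [-0.84, 2.19], [0.05, 2.79], [-1.13, 4.28], [0.06, 2.93], [-2.69, 2.69]. Speed limits (rad/s): [2.22, 2.22, 2.79, 3.14, 3.14, 3.14].

## Interface

Orientations are given as [roll, pitch, yaw] about the fixed x, y, z axes, in that order (R = Rz(yaw) Ry(pitch) Rx(roll)).
In Python, from cell import status, imaging, env gives the robot as it stands. The module is installed in compiled form; this text tells all that it offers.
- The arm moves only by the tool apply_moves, never from a script. Its argument "increments" is a list of rows, each a list of 5 numbers: the closure, from 0 (fully open) to 1 (shut), then the shift along the tool's x, y, z in mm, then the turn about the tool's x in degrees. A call has 1 to 10 rows; each row shifts and turns the commanded pose from where the row before left it, along the tool's axes as they then stand; what a row does not reach is not made up. A row lasts 1/10 s, in which the tool goes at most 50 mm and 8.59 degrees, less where a joint would pass 70% of its speed; a pose out of reach is approached as far as the arm can. A call with a gripper value outside its range is refused whole. The fingers move at their own pace and stop on an object; the grip force is fixed at half the most. Time passes only in rows, so rows that do not move let the fingers close. It gives the time, the measured TCP pose, the force and the opening at its end, in the units of the state.
- status.state(): the state, without advancing time (a new reading comes with each control period).
- imaging.read_camera(name): name is "scene" or "top" or "wrist"; returns a dict with "pixels" (420x560x3 uint8, red, green, blue), "fovy" (degrees; the focal length in pixels is half the picture's height over the tangent of half this angle, whatever the lens; pixels are square), "cx", "cy" (the principal point, pixels), "R" (3x3) and "t" (3): a world point X has camera coordinates R X + t. Camera axes: x right, y down, z forward; pixel columns grow to the right and rows downward; lengths in mm; the calibration is good to about 2 mm. A picture is of the moment at which its call begins. There is no depth.
- env.job_done(): hands the job in, once; it reports no verdict.
The state is a dict: "t": time; "joints": joint angles; "qvel": joint speeds; "tau": joint torques, N m; "eef_pos": TCP position; "tcp_rot": TCP orientation; "ft_force": force on the tool from outside, world axes, zero at the start; "moment": the same for the moment, N m; "opening": opening from 0.0 (shut) to 1.0 (fully open).
Only numpy, scipy, OpenCV 4.12 (cv2) and the standard library are available. Lean on these libraries where they do the work, as an engineer would, in place of code of your own. Each camera call takes 0.05 s, during which the arm holds its last target. There are 200 camera calls.

## Task

Put the five samples left on the bench away where each belongs: the large culture dish lid up in the round tray with the small dish centred on top of it, the two capped vials standing each in the rack bay of its own size (the wide one in the large bay, the narrow one in the small bay), and the slide box lying flat, label up, in the rectangular bay. Keep all five upright as they are on the way, and leave the glass beaker standing where it is.

Things in the scene. Friction and masses are not known exactly. Their poses are not given: they have to be found in the camera images.
- dish_large_mid (a point): Large lidded culture dish, lying flat, loose: clear plastic disc, 60 mm diameter, 17 mm high, amber inside, flat on top; lid and base are one piece. The point is its centre, 8.5 mm above its underside; z up.
- dish_small_mid (a point): Small lidded culture dish, loose, like the large one but 44 mm diameter and 16 mm high. The point is its centre, 8 mm above its underside; z up.
- vial_wide_mid (a point): Wide capped vial, standing, loose: clear with a white cap, 40 mm diameter, 55 mm high. The point is its centre, 27.5 mm above its underside; z up. The cap is the top 18 mm.
- vial_narrow_mid (a point): Narrow capped vial, standing, loose: clear with a white cap, 26 mm diameter, 55 mm high. The point is its centre, 27.5 mm above its underside; z up. The cap is the top 16 mm.
- slide_box_mid (a point): Slide box, lying flat, loose: shut black box 76 mm long (its x axis), 36 mm wide (its y axis) and 30 mm high with a paper label on top. The point is its centre, 15 mm above its underside; z up. Either end may point either way.
- dish_tray_in (a point): Round dark steel tray, fixed to the bench, 124 mm outer diameter, 118 mm inside, with a low lip 6 mm above the bench. The point is the centre of its floor, 3 mm above the bench.
- bay_wide (a point): The large bay of the white vial rack: 58 mm square inside. The point is the centre of its floor, 3 mm above the bench. The rack is a fixed open-topped block 66 mm (x) by 114 mm (y) whose walls stand 22 mm above the bench, 4 mm thick between the bays; from this bay the small bay lies 55 mm away along -y of this frame. The rack may be turned any way round.
- bay_narrow (a point): The small bay of the same rack: 44 mm square inside. The point is the centre of its floor, 3 mm above the bench; same axes as the large bay, which lies 55 mm away along +y.
- box_bay_in (a point): Rectangular aluminium bay for the slide box, fixed, open on top: 100 mm (its x axis) by 56 mm (its y axis) inside, walls 4 mm thick that stand 14 mm above the bench. The point is the centre of its floor, 5 mm above the bench.
- beaker_mid (a point): Bystander: open glass beaker, loose, 54 mm across the rim, 60 mm high. The point is half-way up its axis. Leave it alone. (Three more small bystanders, all under 30 mm wide and 26 mm high, lie between the things: a black stopper about 54 cm ahead of the robot, a brass weight about 52 cm ahead and 21 cm to the left, and a steel clip about 52 cm ahead and 21 cm to the right. Nothing that stands among the things is taller than 60 mm.)
Not all that is in view belongs to the job. Leave any orange look-alike of the part that bears vial_wide_mid alone.

How it is judged:
By the outcome, as a careful person would: the job done as asked, in the order asked, and still so for the second after the job is handed in, with the robot touching nothing.
It also fails if it takes over 144 s, if anything falls off the work surface, if the arm or the gripper's body presses on something with over 40 N, if the wrist force passes 120 N, or if a joint passes its speed limit or range.

## Working session

There is one attempt and no reset: what is moved stays moved. The work goes in short steps, Python scripts to look and compute and a tool call to move; the robot and the scene stay as the last step left them, time stands still between calls to the robot, and variables do not carry over. Pictures are saved under pics/ and viewed, about 12 in all and at most 16, crops included, and the job is handed in when it is done.

Besides the shell and the picture viewer there is one more tool, called after "Emit:" as name([rows], argument=value, ...), one row to a line, values as JSON. apply_moves: Moves the arm, as the interface text tells. Its arguments: {"type":"object","properties":{"increments":{"type":"array"}},"required":["increments"]}

```bash
mkdir -p pics
cat > h.py <<'E'
import numpy as np, cv2, json
from cell import status, imaging, env
def cam(n):
    c=imaging.read_camera(n); c['R']=np.array(c['R']); c['t']=np.array(c['t']); 
    c['f']=c['pixels'].shape[0]/2/np.tan(np.radians(c['fovy'])/2); return c
def ray(c,u,v,z):
    d=c['R'].T@np.array([(u-c['cx'])/c['f'],(v-c['cy'])/c['f'],1]); o=-c['R'].T@c['t']
    return o+d*(z-o[2])/d[2]
def proj(c,X):
    p=c['R']@np.array(X)+c['t']; return c['f']*p[:2]/p[2]+[c['cx'],c['cy']]
def save(c,n): cv2.imwrite('pics/'+n,cv2.cvtColor(c['pixels'],cv2.COLOR_RGB2BGR))
def rot(s): 
    from scipy.spatial.transform import Rotation as Ro
    return Ro.from_euler('xyz',s['tcp_rot']).as_matrix()
E
python3 - <<'E'
from h import *
print(status.state(), env.tip_extent)
for n in ['top','scene','wrist']:
    c=cam(n); save(c,n+'0.png'); print(n,c['fovy'],c['cx'],c['cy'],(-c['R'].T@c['t']).round(1),c['R'].round(3).tolist())
s=status.state(); print(rot(s).round(3))
E
```

```text
{'t': 0.0, 'joints': array([-1.23459419e+00,  4.91558383e-01,  1.55944648e+00,  5.24055118e-05,
        1.09170751e+00, -1.05632136e-01]), 'qvel': array([ 1.09077439e-04,  7.90981467e-05,  1.27439467e-03, -1.55147560e-03,
       -6.12234810e-04,  8.42862817e-04]), 'tau': array([-1.15585855e-03, -6.12645578e+01, -2.58190405e+01,  6.91840751e-02,
        4.81327402e-02, -1.26604650e-04]), 'eef_pos': array([ 267.18569236, -564.75480985,  225.06349793]), 'tcp_rot': array([2.99447555, 1.56967564, 1.86548931]), 'ft_force': array([-0.5526636 ,  0.42198971, -0.28974429]), 'moment': array([-0.00214754,  0.04151601, -0.01654617]), 'opening': 1.0018516455978828} 11.0
top 54.13019478537851 287.5852404426565 210.1071528083895 [ 412.8    3.4 1018.7] [[-0.027, -1.0, -0.016], [-0.997, 0.028, -0.066], [0.066, 0.014, -0.998]]
scene 53.78793551578181 271.8084033458783 207.51228105053664 [ 980.2 -677.7  600.4] [[0.82, 0.572, 0.008], [0.313, -0.436, -0.844], [-0.48, 0.694, -0.536]]
wrist 69.7277465718928 279.50099701251884 214.26189759426393 [ 337.3 -533.5  384.2] [[0.427, -0.904, -0.003], [-0.87, -0.412, 0.27], [-0.246, -0.113, -0.963]]
[[-0.     0.904  0.428]
 [ 0.001  0.428 -0.904]
 [-1.     0.    -0.001]]
```

View pics/top0.png

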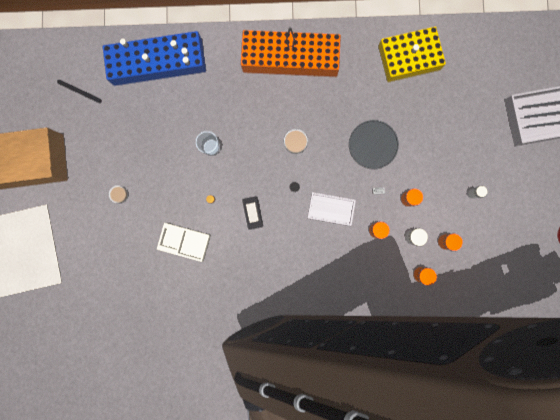

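View pics/scene0.png

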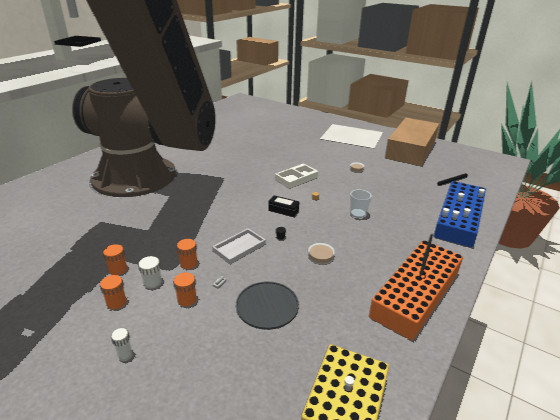

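Top view: large dish (296,141), small dish (117,194), white vial (419,237) ringed by orange look-alikes (380,230), (454,242), (427,276), (414,197), narrow vial (481,191). Slide box (253,212), tray (373,144), rack (183,242), box bay (332,208), beaker (207,143).

Possible mix-ups:
- Wide vial: white cap at 419,237 against the four orange ones; narrow vial at 481,191.
- Large and small dish: (296,141) and (117,194), told apart by size.
- Slide box: (253,212) against the stopper at (295,187).

```bash
cat > m.py <<'E'
from h import *
c=cam('top'); img=c['pixels']; hsv=cv2.cvtColor(img,cv2.COLOR_RGB2HSV)
H,S,V=[hsv[...,i].astype(int) for i in range(3)]
def blob(mask,box):
    x0,y0,x1,y1=box; m=np.zeros(mask.shape,np.uint8); m[y0:y1,x0:x1]=mask[y0:y1,x0:x1]*255
    cs,_=cv2.findContours(m,cv2.RETR_EXTERNAL,cv2.CHAIN_APPROX_NONE); k=max(cs,key=cv2.contourArea)
    return k
def rep(n,mask,box,z):
    k=blob(mask,box)[:,0,:]
    P=np.array([ray(c,u,v,z)[:2] for u,v in k],np.float32)
    r=cv2.minAreaRect(P); (x,y),rad=cv2.minEnclosingCircle(P)
    b=cv2.boxPoints(r); e=b[1]-b[0]; e2=b[2]-b[1]; L=e if np.hypot(*e)>np.hypot(*e2) else e2
    print(n,'rect c',np.round(r[0],1),'size',np.round(r[1],1),'long dir deg',round(np.degrees(np.arctan2(L[1],L[0]))%180,1),'circ',round(x,1),round(y,1),round(rad,1),'px',k.min(0),k.max(0))
pe=(S>60)&(H<25)
if __name__=='__main__':
    rep('dishL',pe&(V>120),(275,120,318,160),17); rep('dishS',pe&(V>90),(100,178,135,210),16)
    w=(V>185)&(S<60)
    rep('vw',w,(405,225,432,250),55); rep('vn',w,(472,183,490,200),55)
    rep('label',w,(243,197,263,228),30); rep('box',V<60,(235,190,270,235),30)
    rep('tray',(V<75),(340,112,405,175),6); rep('rack',(V>150),(145,210,220,270),22); rep('baybox',(V>140),(300,185,362,230),14)
    rep('o1',(S>150),(365,215,395,245),55)
    rep('o2',(S>150),(440,228,465,257),55)
    rep('o3',(S>150),(415,262,440,290),55)
    rep('o4',(S>150),(402,185,427,209),55)
    cv2.imwrite('pics/crop1.png',np.hstack([cv2.resize(img[175:295,350:500,::-1],(600,480),interpolation=2)]))
    cv2.imwrite('pics/crop2.png',cv2.resize(img[190:270,150:360,::-1],(798,304),interpolation=2))
E
python3 m.py
```

```text
dishL rect c [649.6  -5.5] size [49.4 50.1] long dir deg 178.3 circ 649.2 -6.5 25.9 px [285 131] [305 151]
dishS rect c [530.3 434.9] size [35.9 34.1] long dir deg 63.0 circ 530.0 433.9 19.2 px [111 187] [126 201]
vw rect c [ 406.5 -287.5] size [37.1 39.7] long dir deg 177.3 circ 406.1 -287.5 20.4 px [411 228] [427 245]
vn rect c [ 508.7 -438.1] size [25.6 23.5] long dir deg 88.3 circ 508.6 -438.3 13.2 px [476 186] [487 196]
label rect c [475.5 103.8] size [44.6 21.3] long dir deg 10.0 circ 475.1 103.9 23.5 px [246 203] [257 222]
box rect c [475.6  86.3] size [0. 0.] long dir deg 0.0 circ 475.6 86.3 0.0 px [259 212] [259 212]
tray rect c [ 649.5 -256.9] size [0. 5.] long dir deg 177.5 circ 649.5 -256.9 2.5 px [396 138] [396 140]
rack rect c [414.9 276.2] size [182.8 143.2] long dir deg 88.5 circ 414.9 276.2 116.1 px [145 210] [219 269]
baybox rect c [484.1 -88. ] size [149.6 108.1] long dir deg 88.3 circ 484.1 -88.0 92.3 px [300 185] [361 229]
o1 rect c [ 424.2 -195.3] size [41.9 37.4] long dir deg 87.7 circ 425.4 -195.7 22.2 px [370 222] [388 238]
o2 rect c [ 391.8 -360.8] size [51.  37.1] long dir deg 88.5 circ 393.5 -360.1 26.3 px [440 234] [462 250]
o3 rect c [ 315.9 -298.1] size [48.4 38.8] long dir deg 87.1 circ 317.9 -298.0 26.1 px [415 267] [436 284]
o4 rect c [ 499.2 -275.5] size [47.  37.7] long dir deg 88.4 circ 498.0 -275.5 24.9 px [402 189] [422 205]
```

View pics/crop1.png

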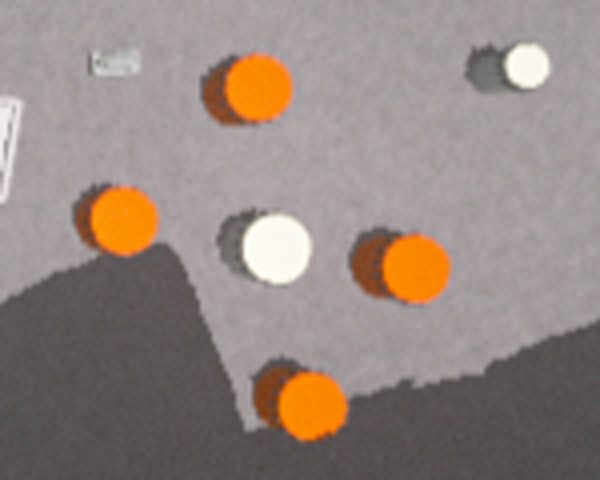

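View pics/crop2.png

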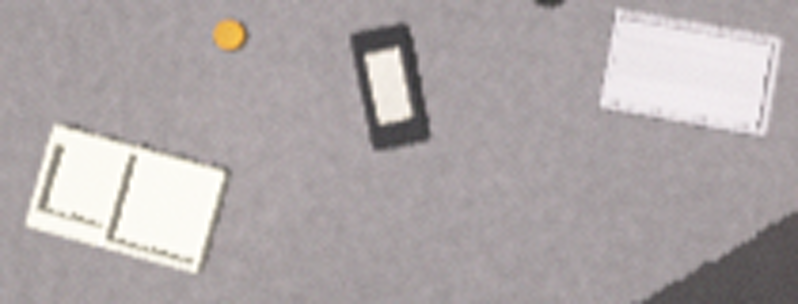

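Crops: the white cap at about (419,237) is the wide vial, with four orange ones around it. The narrow vial is at (481,191). The rack's large bay is its right (−y) half, small bay its left, and the box's paper label faces up.

```bash
cat > m2.py <<'E'
from m import *
for p in [(253,200),(373,144),(373,120),(400,144),(183,242),(332,208),(300,230),(300,100),(296,131)]: print(p,hsv[p[1],p[0]])
rep('rack',(V>200),(145,215,220,270),22); 
rep('baybox',(V>175),(303,188,362,230),14)
rep('box',(V<85)|((V>185)&(S<60)),(238,190,268,235),30)
rep('tray',V<95,(340,112,405,175),6)
E
python3 m2.py
```

```text
(253, 200) [140  11  70]
(373, 144) [101  20 104]
(373, 120) [158  10  99]
(400, 144) [  0  13 162]
(183, 242) [ 22  11 254]
(332, 208) [162   5 236]
(300, 230) [165   9 167]
(300, 100) [167  14 163]
(296, 131) [ 14  73 214]
rack rect c [409.2 274.9] size [115.1  68.3] long dir deg 73.2 circ 408.5 274.6 65.0 px [157 223] [208 261]
baybox rect c [480.8 -89.9] size [112.4  68.2] long dir deg 78.9 circ 480.4 -90.0 62.3 px [308 192] [355 225]
box rect c [475.4 101.9] size [73.2 36.5] long dir deg 10.0 circ 475.0 103.2 39.3 px [243 197] [262 228]
tray rect c [ 682.7 -236.7] size [30.3  4. ] long dir deg 49.5 circ 681.8 -235.9 15.2 px [382 123] [392 130]
```

```bash
cat > m3.py <<'E'
from m import *
rep('tray',V<130,(340,112,408,175),6)
rep('dishLfull',(S>25)|(V>185),(275,120,318,160),12)
rep('dishSfull',(S>25)|(V>185),(100,178,135,210),12)
E
python3 m3.py
cat > go.py <<'E'
# usage: go.py x y z [jaw_deg]
import sys
from h import *
s=status.state(); R=rot(s); a=[float(v) for v in sys.argv[1:]]
d=np.array(a[:3])-s['eef_pos']; jaw=np.degrees(np.arctan2(R[1,2],R[0,2]))
t=R.T@d
print('pos',s['eef_pos'].round(1),'jaw',jaw.round(1),'tool shift',t.round(1),'t',round(s['t'],2),'j',s['joints'].round(2),'op',round(s['opening'],3),'F',s['ft_force'].round(1))
if len(a)>3: print('turn',((-(a[3]-jaw)+90)%180-90).round(1))
E
```

```text
tray rect c [ 638.9 -200.6] size [121.7 121. ] long dir deg 88.2 circ 638.4 -199.9 62.3 px [349 120] [398 168]
dishLfull rect c [652.   -6.8] size [57.1 57.9] long dir deg 178.3 circ 652.1 -6.7 30.2 px [284 129] [307 152]
dishSfull rect c [531.3 438.9] size [42.9 41.7] long dir deg 44.2 circ 532.5 437.7 23.2 px [109 185] [126 202]
```

Emit:
apply_moves([
  [0,0,36,-21,0],
  [0,0,36,-21,0],
  [0,0,36,-21,0],
  [0,0,36,-21,0],
  [0,0,36,-21,0],
  [0,0,36,-21,0],
  [0,0,36,-21,0],
  [0,0,36,-21,0],
  [0,0,36,-21,0],
  [0,0,36,-21,0],
])

```text
t: 1.3
eef_pos: [503.7, -219.7, 225.8]
tcp_rot: [0.383, 1.57, -0.746]
ft_force: [-0.2, -0.5, -0.0]
opening: 1.0
```

Emit:
apply_moves([
  [0,0,36,-21,0],
  [0,0,36,-21,0],
  [0,0,36,-21,0],
  [0,0,36,-21,0],
  [0,0,36,-21,0],
  [0,0,30,-17,0],
  [0.2,0,15,-10,0],
  [0.2,0,0,0,0],
])

```text
t: 2.1
eef_pos: [650.3, -4.1, 225.2]
tcp_rot: [-2.149, 1.57, 3.008]
ft_force: [-0.3, -0.5, -0.6]
opening: 0.886
```

```bash
python3 go.py 649.5 -6 150
python3 - <<'E'
from h import *
for n in ['wrist','top']:
    c=cam(n); save(c,n+'1.png')
    if n=='wrist': print(proj(c,[649,-6,8]), proj(c,[650,-200,5]))
E
```

```text
pos [650.3  -4.1 225.2] jaw -64.6 tool shift [75.2 -1.5  1.4] t 2.1 j [-0.11  0.53  1.49  0.    1.12  1.02] op 0.886 F [-0.3 -0.5 -0.6]
[279.81422804 193.87728516] [409.44416198 253.17103359]
```

View pics/wrist1.png

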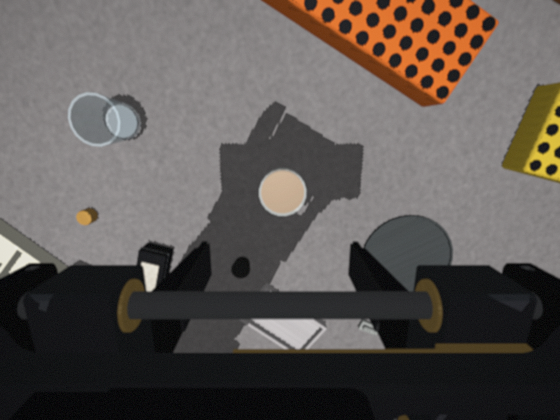

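The wrist view shows the large dish at (282,192), free-standing, beaker at (95,118), tray at (408,248). I'll measure the dish here.

```bash
cat > w.py <<'E'
# usage: w.py kind z approx_x approx_y rad_px : measure a blob in the wrist view
import sys
from h import *
def wm(kind,z,x,y,half=60,camn='wrist',c=None):
    c=c or cam(camn); hsv=cv2.cvtColor(c['pixels'],cv2.COLOR_RGB2HSV); H,S,V=[hsv[...,i].astype(int) for i in range(3)]
    mk={'amber':(S>45)&(H<25)&(V>60),'white':(V>170)&(S<60),'dark':V<115,'black':(V<95)|(V>185)}[kind]
    u,v=proj(c,[x,y,z]); x0,y0=max(0,int(u-half)),max(0,int(v-half)); x1,y1=int(u+half),int(v+half)
    m=np.zeros(mk.shape,np.uint8); m[y0:y1,x0:x1]=mk[y0:y1,x0:x1]*255
    cs,_=cv2.findContours(m,cv2.RETR_EXTERNAL,cv2.CHAIN_APPROX_NONE); k=max(cs,key=cv2.contourArea)[:,0,:]
    P=np.array([ray(c,a,b,z)[:2] for a,b in k],np.float32); r=cv2.minAreaRect(P); (cx,cy),R=cv2.minEnclosingCircle(P)
    b=cv2.boxPoints(r); e=b[1]-b[0]; f=b[2]-b[1]; L=e if np.hypot(*e)>np.hypot(*f) else f
    print(kind,'px',k.min(0),k.max(0),'rect',np.round(r[0],1),np.round(r[1],1),'long',round(np.degrees(np.arctan2(L[1],L[0]))%180,1),'circ',round(cx,1),round(cy,1),round(R,1))
if __name__=='__main__':
    a=sys.argv; wm(a[1],*map(float,a[2:5]),*( [float(a[5])] if len(a)>5 else []))
E
python3 w.py amber 12 650 -6
```

```text
amber px [260 169] [301 210] rect [653.7  -6.5] [52.2 51.6] long 25.4 circ 653.5 -7.0 26.6
```

Emit:
apply_moves([
  [0.15,20,1,3,0],
  [0.15,45,0,0,0],
  [0.15,45,0,0,0],
  [0.15,45,0,0,0],
  [0.15,30,0,0,0],
  [0.15,16,0,0,0],
  [0.15,10,0,0,0],
  [0.15,0,0,0,0],
])

```text
t: 3.05
eef_pos: [651.9, -8.6, 14.5]
tcp_rot: [-1.827, 1.57, -2.957]
ft_force: [-0.0, 1.3, 0.5]
opening: 0.849
```

```bash
python3 go.py 652.5 -6.7 14
```

```text
pos [651.9  -8.6  14.5] jaw -64.7 tool shift [ 0.5  1.3 -1.5] t 3.05 j [-0.11  0.78  1.65 -0.    0.71  1.02] op 0.849 F [-0.   1.3  0.5]
```

Emit:
apply_moves([
  [0.15,0,1,-1.5,0],
  [1,0,0,0,0],
  [1,0,0,0,0],
  [1,0,0,0,0],
  [1,0,0,0,0],
  [1,0,0,0,0],
  [1,-10,0,0,0],
  [1,-30,0,0,0],
  [1,-30,0,0,0],
  [1,0,0,0,0],
])

```text
t: 4.05
eef_pos: [654.1, -6.3, 89.0]
tcp_rot: [1.008, 1.565, -0.121]
ft_force: [0.3, 0.1, 0.1]
opening: 0.626
```

```bash
python3 go.py 639 -200 80; python3 w.py dark 6 639 -200 80;python3 - <<'E'
from h import *
c=cam('wrist'); save(c,'wrist2.png')
E
```

```text
pos [654.1  -6.3  89. ] jaw -64.7 tool shift [  9.  -96.5 168.6] t 4.05 j [-0.11  0.68  1.61 -0.    0.84  1.02] op 0.626 F [0.3 0.1 0.1]
dark px [379 258] [538 402] rect [ 627.9 -212.5] [165.3 159.8] long 30.3 circ 627.7 -212.6 114.8
```

View pics/wrist2.png

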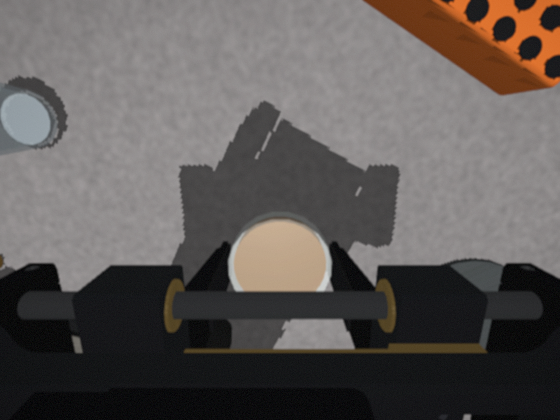

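Emit:
apply_moves([
  [1,0,-15,25,0],
  [1,0,-19,34,0],
  [1,0,-19,34,0],
  [1,0,-19,34,0],
  [1,0,-15,26,0],
  [1,0,-9.5,15.5,0],
  [1,0,0,0,0],
  [1,0,0,0,0],
])

```text
t: 4.95
eef_pos: [636.8, -199.1, 84.0]
tcp_rot: [-2.525, 1.57, 2.629]
ft_force: [1.0, 1.2, -0.5]
opening: 0.624
```

```bash
python3 go.py 639 -200 18
python3 - <<'E'
from h import *
from m import rep
c=cam('scene'); save(c,'scene2.png')
E
python3 m3.py
```

```text
pos [ 636.8 -199.1   84. ] jaw -64.7 tool shift [66.   1.6  1.8] t 4.95 j [-0.4   0.7   1.57  0.    0.87  0.73] op 0.624 F [ 1.   1.2 -0.5]
tray rect c [ 641.4 -201. ] size [167.6 156.5] long dir deg 88.2 circ 641.4 -201.0 114.6 px [340 112] [407 174]
dishLfull rect c [609.3  35.2] size [19.8  5. ] long dir deg 88.3 circ 609.3 35.2 10.2 px [275 157] [283 159]
dishSfull rect c [532.5 438.7] size [45.  42.3] long dir deg 88.4 circ 531.9 438.3 23.5 px [108 185] [126 202]
```

View pics/scene2.png

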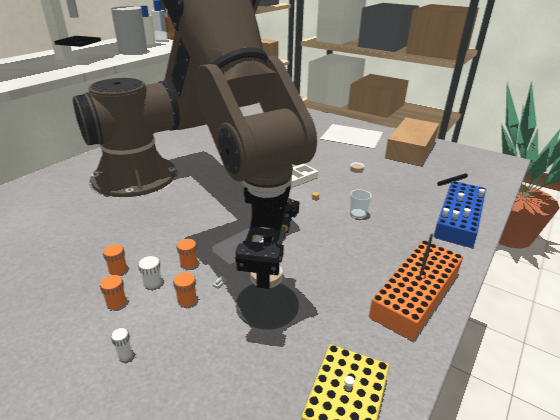

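The scene view shows the dish held over the tray (265,275). Lowering it.

Emit:
apply_moves([
  [1,20,1.5,2,0],
  [1,25,0,0,0],
  [1,12,0,0,0],
  [1,6,0,0,0],
  [1,3,0,0,0],
  [1,0,0,0,0],
  [0.25,0,0,0,0],
  [0.25,0,0,0,0],
  [0.25,0,0,0,0],
  [0.25,0,0,0,0],
])

```text
t: 6.1
eef_pos: [639.4, -201.1, 19.0]
tcp_rot: [0.61, 1.57, -0.519]
ft_force: [0.6, 0.1, 0.5]
opening: 0.746
```

Emit:
apply_moves([
  [0.25,-10,0,0,0],
  [0.2,-35,0,0,0],
  [0.2,-45,0,0,0],
  [0.2,-40,0,0,0],
  [0.2,-30,0,0,0],
  [0.2,0,0,0,0],
  [0.2,0,0,0,0],
])

```text
t: 6.8
eef_pos: [639.3, -200.9, 179.6]
tcp_rot: [0.678, 1.569, -0.451]
ft_force: [-1.4, -0.3, -0.1]
opening: 0.797
```

```bash
python3 go.py 532 438 180;  python3 w.py amber 15 639 -200
python3 - <<'E'
from h import *
c=cam('wrist'); save(c,'wrist3.png')
E
```

```text
pos [ 639.3 -200.9  179.6] jaw -64.7 tool shift [  -1.   176.2 -623.4] t 6.8 j [-0.4   0.6   1.49 -0.    1.05  0.73] op 0.797 F [-1.4 -0.3 -0.1]
amber px [256 177] [303 224] rect [ 640.8 -201.4] [53.1 52. ] long 25.3 circ 640.6 -201.5 26.9
```

View pics/wrist3.png

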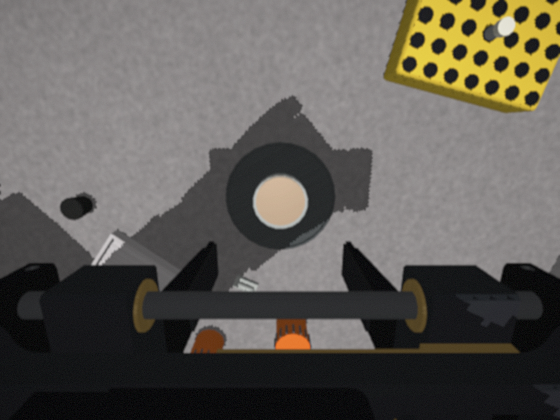

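The large dish is flat inside the tray: dish (280,201), tray (280,195). Next, the small dish.

Emit:
apply_moves([
  [0.2,0,6,-20,0],
  [0.3,0,12,-42,0],
  [0.3,0,12,-42,0],
  [0.3,0,12,-42,0],
  [0.3,0,12,-42,0],
  [0.3,0,12,-42,0],
  [0.3,0,12,-42,0],
  [0.3,0,12,-42,0],
  [0.3,0,12,-42,0],
  [0.3,0,12,-42,0],
])

```text
t: 7.9
eef_pos: [570.6, 209.9, 177.6]
tcp_rot: [-1.797, 1.569, -2.926]
ft_force: [1.3, -0.9, 0.4]
opening: 0.702
```

Emit:
apply_moves([
  [0.3,0,12,-42,0],
  [0.3,0,12,-42,0],
  [0.3,0,12,-42,0],
  [0.3,0,12,-42,0],
  [0.3,0,10,-40,0],
  [0.3,0,4,-15,0],
  [0.3,0,0,0,0],
  [0.3,0,0,0,0],
])

```text
t: 8.7
eef_pos: [532.4, 435.1, 177.8]
tcp_rot: [-1.201, 1.569, -2.33]
ft_force: [0.5, -0.3, 0.8]
opening: 0.701
```

```bash
python3 go.py 532 438 14;  python3 w.py amber 12 532 438
```

```text
pos [532.4 435.1 177.8] jaw -64.7 tool shift [163.8   1.1  -2.9] t 8.7 j [ 0.59  0.63  1.44 -0.    1.08  1.72] op 0.701 F [ 0.5 -0.3  0.8]
amber px [261 182] [293 215] rect [534.4 438. ] [37.3 35.5] long 25.4 circ 534.4 437.6 18.9
```

Emit:
apply_moves([
  [0.3,20,2,-2.5,0],
  [0.3,45,0,0,0],
  [0.3,45,0,0,0],
  [0.3,30,0,0,0],
  [0.3,15,0,0,0],
  [0.3,8,0,0,0],
  [0.3,0,0,0,0],
  [0.3,0,0,0,0],
])

```text
t: 9.55
eef_pos: [534.5, 438.9, 17.1]
tcp_rot: [1.672, 1.569, 0.543]
ft_force: [0.1, 0.1, 0.4]
opening: 0.702
```

```bash
python3 go.py 533 438.2 14.5
```

```text
pos [534.5 438.9  17.1] jaw -64.7 tool shift [ 2.6 -1.6  0. ] t 9.55 j [ 0.59  0.82  1.54 -0.    0.78  1.72] op 0.702 F [0.1 0.1 0.4]
```

Emit:
apply_moves([
  [0.3,2.5,-1.5,0,0],
  [0.3,0,0,0,0],
  [1,0,0,0,0],
  [1,0,0,0,0],
  [1,0,0,0,0],
  [1,0,0,0,0],
  [1,0,0,0,0],
  [1,0,0,0,0],
  [1,0,0,0,0],
  [1,0,0,0,0],
])

```text
t: 10.55
eef_pos: [532.3, 438.2, 13.2]
tcp_rot: [0.965, 1.571, -0.164]
ft_force: [0.3, 0.1, 2.2]
opening: 0.452
```

Emit:
apply_moves([
  [1,-10,0,0,0],
  [1,-35,0,0,0],
  [1,-40,0,0,0],
  [1,-30,0,0,0],
  [1,-10,0,0,0],
  [1,0,0,0,0],
  [1,0,0,0,0],
  [1,0,0,0,0],
])

```text
t: 11.35
eef_pos: [531.8, 437.7, 136.3]
tcp_rot: [-1.383, 1.568, -2.512]
ft_force: [-0.4, -0.1, -0.6]
opening: 0.455
```

```bash
python3 go.py 639.4 -201.1 139.5;  python3 - <<'E'
from h import *
s=status.state(); x,y,z=s['eef_pos']
from w import wm
wm('amber',z,x,y,70)   # dish mid near TCP height (approx)
c=cam('wrist'); save(c,'wrist4.png')
E
```

```text
pos [531.8 437.7 136.3] jaw -64.7 tool shift [  -2.4 -175.9  623.5] t 11.35 j [ 0.59  0.67  1.47 -0.    1.    1.72] op 0.455 F [-0.4 -0.1 -0.6]
amber px [248 230] [311 292] rect [535.8 438.1] [38.6 36.4] long 23.7 circ 535.1 438.0 20.3
```

View pics/wrist4.png

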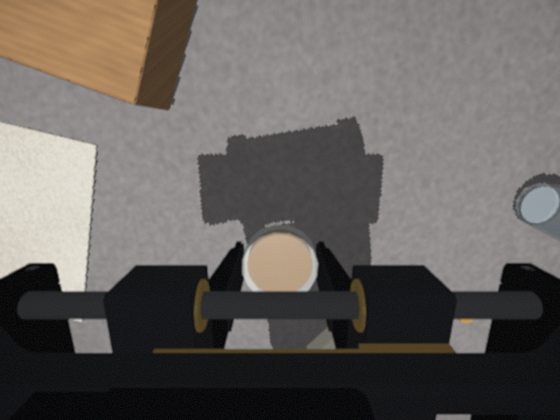

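The small dish is held (280,262) with opening 0.455, about 43 mm. Going to the tray.

Emit:
apply_moves([
  [1,0,-6,20,0],
  [1,0,-12,42,0],
  [1,0,-12,42,0],
  [1,0,-12,42,0],
  [1,0,-12,42,0],
  [1,0,-12,42,0],
  [1,0,-12,42,0],
  [1,0,-12,42,0],
  [1,0,-12,42,0],
  [1,0,-12,42,0],
])

```text
t: 12.45
eef_pos: [598.9, 27.0, 137.8]
tcp_rot: [-1.766, 1.57, -2.895]
ft_force: [0.7, 0.1, -0.8]
opening: 0.455
```

Emit:
apply_moves([
  [1,0,-12,42,0],
  [1,0,-12,42,0],
  [1,0,-12,42,0],
  [1,0,-12,42,0],
  [1,0,-9,35,0],
  [1,0,-4,18,0],
  [1,0,0,4,0],
  [1,0,0,0,0],
  [1,0,0,0,0],
])

```text
t: 13.35
eef_pos: [640.2, -198.4, 138.0]
tcp_rot: [-2.594, 1.57, 2.561]
ft_force: [-0.2, 0.5, 0.1]
opening: 0.456
```

```bash
python3 go.py 638.5 -201.4 36; python3 w.py amber 20 640 -201 70
```

```text
pos [ 640.2 -198.4  138. ] jaw -64.6 tool shift [102.   -2.8   2. ] t 13.35 j [-0.4   0.64  1.53  0.    0.97  0.73] op 0.456 F [-0.2  0.5  0.1]
amber px [248 185] [311 283] rect [ 619.5 -209.2] [101.1  63.4] long 25.5 circ 616.7 -210.5 53.7
```

Emit:
apply_moves([
  [1,15,-3,2,0],
  [1,35,0,0,0],
  [1,30,0,0,0],
  [1,14,0,0,0],
  [1,4,0,0,0],
  [1,0,0,0,0],
  [1,0,0,0,0],
])

```text
t: 14.1
eef_pos: [639.3, -203.0, 41.6]
tcp_rot: [0.684, 1.569, -0.444]
ft_force: [0.7, -0.1, 0.3]
opening: 0.457
```

```bash
python3 go.py 638.5 -201.4 34
```

```text
pos [ 639.3 -203.    41.6] jaw -64.7 tool shift [ 7.6 -0.1 -1.8] t 14.1 j [-0.41  0.76  1.59 -0.    0.79  0.72] op 0.457 F [ 0.7 -0.1  0.3]
```

Emit:
apply_moves([
  [1,4,0,-1.5,0],
  [1,2,0,0,0],
  [1,1,0,0,0],
  [1,0,0,0,0],
  [1,0,0,0,0],
])

```text
t: 14.6
eef_pos: [638.0, -201.7, 33.2]
tcp_rot: [0.101, 1.571, -1.028]
ft_force: [-0.2, 0.9, -0.3]
opening: 0.454
```

```bash
python3 go.py 638.5 -201.4 33.5
```

```text
pos [ 638.  -201.7   33.2] jaw -64.7 tool shift [-0.3  0.6 -0. ] t 14.6 j [-0.4   0.77  1.6  -0.    0.78  0.72] op 0.454 F [-0.2  0.9 -0.3]
```

Emit:
apply_moves([
  [0.4,0,0,0,0],
  [0.4,0,0,0,0],
  [0.4,0,0,0,0],
  [0.4,0,0,0,0],
  [0.35,-8,0,0,0],
  [0.35,-30,0,0,0],
  [0.35,-45,0,0,0],
  [0.35,-45,0,0,0],
  [0.35,-18,0,0,0],
  [0.35,0,0,0,0],
])

```text
t: 15.6
eef_pos: [639.0, -202.0, 183.1]
tcp_rot: [0.715, 1.565, -0.414]
ft_force: [-1.3, -0.1, -0.6]
opening: 0.648
```

```bash
python3 go.py 406.5 -287.5 180 -47
python3 - <<'E'
from h import *
c=cam('wrist'); save(c,'wrist5.png'); print(proj(c,[640,-201,20]))
v=c['pixels'][140:260,200:360,::-1]; cv2.imwrite('pics/wrist5c.png',cv2.resize(v,(640,480),interpolation=2))
E
```

```text
pos [ 639.  -202.   183.1] jaw -64.7 tool shift [   2.  -246.7  -22.1] t 15.6 j [-0.4   0.59  1.49 -0.    1.05  0.72] op 0.648 F [-1.3 -0.1 -0.6]
turn -17.7
[277.58311729 201.64610664]
```

View pics/wrist5c.png

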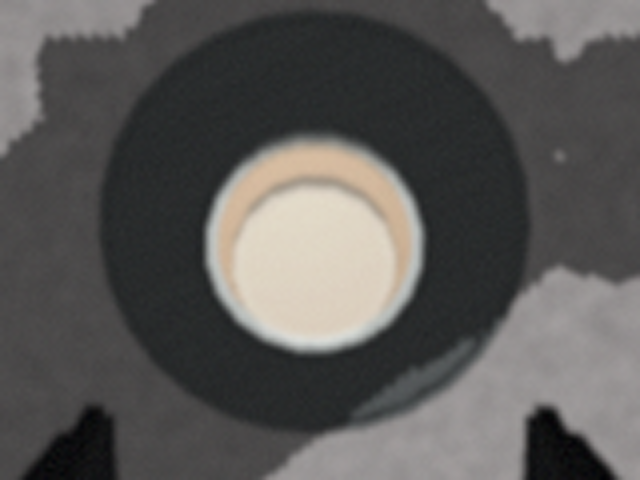

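Crop: the small dish (crop 314,260) sits on the large one (314,242), side-centred. I'll check the vertical offset for parallax.

Run:
```python
from h import *
c=cam('wrist'); X=[640.8,-201.4]
print(c['pixels'][200,278],c['pixels'][177,278])
for z in (3+12,20,20+12,36): 
    p=proj(c,X+[z]); print(z,(p-[200,140])*4)
hsv=cv2.cvtColor(c['pixels'],cv2.COLOR_RGB2HSV).astype(int); m=((hsv[...,1]<52)&(hsv[...,1]>8)&(hsv[...,2]>195)).astype(np.uint8)
m2=np.zeros_like(m); m2[172:240,245:320]=m[172:240,245:320]
m2=cv2.morphologyEx(m2,cv2.MORPH_OPEN,np.ones((5,5),np.uint8))
k=max(cv2.findContours(m2,0,1)[0],key=cv2.contourArea)[:,0]
P=np.array([ray(c,a,b,32)[:2] for a,b in k],np.float32); print(k.min(0),k.max(0),cv2.minEnclosingCircle(P),cv2.minAreaRect(P))
hs=(c['pixels'][...,2]>90).astype(np.uint8)
```

```text
[223 213 195] [207 184 158]
15 [316.57787262 239.18822121]
20 [316.55822077 243.27825216]
32 [316.50861608 253.60220259]
36 [316.49126608 257.21316212]
[259 187] [299 224] ((637.807373046875, -202.66261291503906), 22.37703514099121) ((638.3809814453125, -202.39134216308594), (40.0953483581543, 42.36959457397461), 25.30858612060547)
```

Emit:
apply_moves([
  [0.35,0,-25,-2,0],
  [0.35,0,-42,-4,0],
  [0.35,0,-42,-4,0],
  [0.35,0,-42,-4,0],
  [0.35,0,-42,-4,0],
  [0.35,0,-36,-3,0],
  [0.35,0,-17,-1,-6],
  [0.35,0,0,0,-6],
  [0.35,0,0,0,-6],
  [0.35,0,0,0,0],
])

```text
t: 16.7
eef_pos: [405.6, -286.6, 178.0]
tcp_rot: [-3.052, 1.568, 2.417]
ft_force: [-0.1, -0.0, -0.2]
opening: 0.65
```

```bash
python3 go.py 406.5 -287.5 48 -47; python3 w.py white 55 406.5 -287.5 60;python3 - <<'E'
from h import *
c=cam('wrist'); save(c,'wrist6.png'); print(proj(c,[406,-288,55]))
E
```

```text
pos [ 405.6 -286.6  178. ] jaw -46.6 tool shift [1.3e+02 1.0e-01 1.5e+00] t 16.7 j [-0.75  0.37  1.92 -0.    0.85  0.07] op 0.65 F [-0.1 -0.  -0.2]
turn 0.4
[279.79583479 212.27438236]Traceback (most recent call last):
  File "w.py", line 14, in <module>
    a=sys.argv; wm(a[1],*map(float,a[2:5]),*( [float(a[5])] if len(a)>5 else []))
                ~~^^^^^^^^^^^^^^^^^^^^^^^^^^^^^^^^^^^^^^^^^^^^^^^^^^^^^^^^^^^^^^^
  File "w.py", line 9, in wm
    cs,_=cv2.findContours(m,cv2.RETR_EXTERNAL,cv2.CHAIN_APPROX_NONE); k=max(cs,key=cv2.contourArea)[:,0,:]
                                                                        ~~~^^^^^^^^^^^^^^^^^^^^^^^^
ValueError: max() iterable argument is empty
```

View pics/wrist6.png

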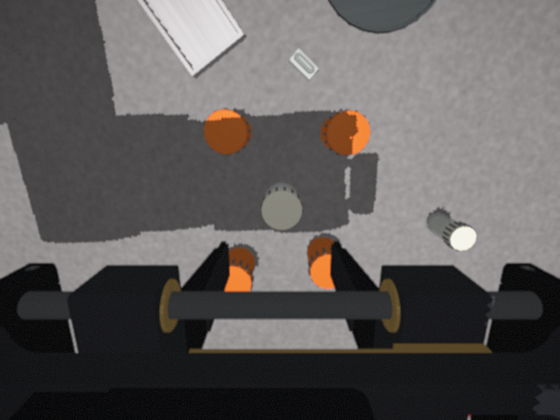

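Wide vial cap at (281,209) in the arm's shadow. Orange neighbours at (226,131), (346,133), (238,278), (322,268); the jaw diagonal is clear.

Run:
```python
from h import *
c=cam('wrist'); print(c['pixels'][209,281],c['pixels'][209,320])
V=c['pixels'].max(2); m=np.zeros(V.shape,np.uint8); m[184:236,255:310]=(V[184:236,255:310]>112)
k=max(cv2.findContours(m,0,1)[0],key=cv2.contourArea)[:,0]
P=np.array([ray(c,a,b,55)[:2] for a,b in k],np.float32); print(k.min(0),k.max(0),cv2.minEnclosingCircle(P),cv2.minAreaRect(P))
s=status.state(); R=rot(s); print(R.round(3).tolist())
```

```text
[137 134 124] [82 81 81]
[262 187] [301 229] ((410.0601806640625, -286.6755065917969), 21.18710708618164) ((409.3505859375, -286.9757995605469), (39.092586517333984, 39.79556655883789), 88.40518951416016)
[[-0.001, 0.729, 0.684], [0.001, 0.684, -0.729], [-1.0, -0.0, -0.001]]
```

Emit:
apply_moves([
  [0.35,20,1.5,2,0],
  [0.35,40,0,0,0],
  [0.35,40,0,0,0],
  [0.35,22,0,0,0],
  [0.35,12,0,0,0],
  [0.35,6,0,0,0],
  [0.35,0,0,0,0],
  [0.35,0,0,0,0],
])

```text
t: 17.65
eef_pos: [409.0, -287.6, 40.0]
tcp_rot: [0.051, 1.569, -0.764]
ft_force: [0.1, -0.4, 1.3]
opening: 0.653
```

```bash
python3 go.py 408 -287 38
```

```text
pos [ 409.  -287.6   40. ] jaw -46.7 tool shift [ 2.  -0.3 -1.2] t 17.65 j [-0.75  0.6   2.03 -0.    0.51  0.07] op 0.653 F [ 0.1 -0.4  1.3]
```

Emit:
apply_moves([
  [0.35,2,0,-1,0],
  [1,0,0,0,0],
  [1,0,0,0,0],
  [1,0,0,0,0],
  [1,0,0,0,0],
  [1,0,0,0,0],
  [1,0,0,0,0],
  [1,0,0,0,0],
  [1,0,0,0,0],
])

```text
t: 18.55
eef_pos: [408.1, -286.7, 37.3]
tcp_rot: [-0.036, 1.57, -0.851]
ft_force: [-1.1, -1.0, 5.6]
opening: 0.414
```

Emit:
apply_moves([
  [1,-5,0,0,0],
  [1,-20,0,0,0],
  [1,-35,0,0,0],
  [1,-35,0,0,0],
  [1,-25,0,0,0],
  [1,-10,0,0,0],
  [1,0,0,0,0],
])

```text
t: 19.25
eef_pos: [408.2, -286.8, 167.9]
tcp_rot: [0.043, 1.569, -0.771]
ft_force: [-0.2, -0.3, -0.9]
opening: 0.416
```

```bash
python3 go.py 500 0 170;python3 go.py 402.3 251.9 170
```

```text
pos [ 408.2 -286.8  167.9] jaw -46.7 tool shift [  -2.3  263.5 -145.6] t 19.25 j [-0.74  0.39  1.93 -0.    0.82  0.07] op 0.416 F [-0.2 -0.3 -0.9]
pos [ 408.2 -286.8  167.9] jaw -46.7 tool shift [  -2.8  365.3 -396. ] t 19.25 j [-0.74  0.39  1.93 -0.    0.82  0.07] op 0.416 F [-0.2 -0.3 -0.9]
```

Emit:
apply_moves([
  [1,0,18,-10,0],
  [1,0,35,-19,0],
  [1,0,35,-19,0],
  [1,0,35,-19,0],
  [1,0,35,-19,0],
  [1,0,35,-19,0],
  [1,0,35,-19,0],
  [1,0,35,-22,0],
  [1,0,14,-36,0],
  [1,0,14,-36,0],
])

```text
t: 20.25
eef_pos: [469.2, 73.1, 165.2]
tcp_rot: [-2.287, 1.568, -3.101]
ft_force: [0.7, -0.5, -0.3]
opening: 0.418
```

Emit:
apply_moves([
  [1,0,14,-36,0],
  [1,0,14,-36,0],
  [1,0,14,-36,0],
  [1,0,13,-36,0],
  [1,0,10,-25,0],
  [1,0,5,-10,0],
  [1,0,0,0,0],
  [1,0,0,0,0],
])

```text
t: 21.05
eef_pos: [398.4, 249.2, 166.4]
tcp_rot: [-1.689, 1.57, -2.503]
ft_force: [0.1, 0.1, -0.7]
opening: 0.416
```

```bash
python3 go.py 402.3 251.9 42;python3 - <<'E'
from h import *
c=cam('wrist'); save(c,'wrist7.png'); print(proj(c,[402.3,251.9,3]),proj(c,[418.2,304.6,3]))
E
```

```text
pos [398.4 249.2 166.4] jaw -46.7 tool shift [124.4   4.8   0.7] t 21.05 j [ 0.42  0.35  2.   -0.    0.79  1.23] op 0.416 F [ 0.1  0.1 -0.7]
[279.22416812 197.62024529] [253.11430836 153.23878136]
```

View pics/wrist7.png

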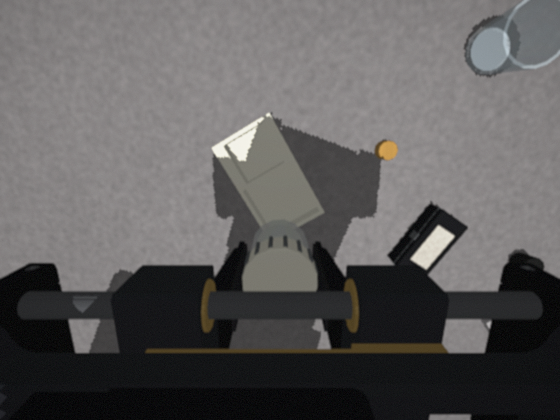

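The wrist view shows the vial held upright over the rack; rack corners at (214,148), (271,115), (323,212). Checking those by ray.

```bash
python3 - <<'E'
from h import *
c=cam('wrist'); P=[ray(c,*p,22)[:2] for p in ((214,148),(271,115),(323,212))]
A,B,C=P; print(np.round(P,1),np.linalg.norm(A-B),np.linalg.norm(B-C))
l=(C-B)/np.linalg.norm(C-B); ctr=(A+C)/2; print('ctr',ctr,'long',np.degrees(np.arctan2(l[1],l[0]))%180,'wide',ctr+24*l,'narrow',ctr-31*l)
E
python3 m2.py | grep rack
```

```text
[[398.  335.6]
 [459.2 315.7]
 [425.8 210.7]] 64.3480969407425 110.14312091806015
ctr [411.86687794 273.16489919] long 72.34785214998126 wide [404.58918242 250.29493749] narrow [421.26723466 302.70526638]Traceback (most recent call last):
  File "m2.py", line 3, in <module>
    rep('rack',(V>200),(145,215,220,270),22);
    ~~~^^^^^^^^^^^^^^^^^^^^^^^^^^^^^^^^^^^^^
  File "m.py", line 9, in rep
    k=blob(mask,box)[:,0,:]
      ~~~~^^^^^^^^^^
  File "m.py", line 6, in blob
    cs,_=cv2.findContours(m,cv2.RETR_EXTERNAL,cv2.CHAIN_APPROX_NONE); k=max(cs,key=cv2.contourArea)
                                                                        ~~~^^^^^^^^^^^^^^^^^^^^^^^^
ValueError: max() iterable argument is empty
```

Emit:
apply_moves([
  [1,15,5,2,0],
  [1,35,0,0,0],
  [1,35,0,0,0],
  [1,15,0,0,0],
  [1,8,0,0,0],
  [1,0,0,0,0],
  [1,0,0,0,0],
])

```text
t: 21.9
eef_pos: [403.8, 251.8, 59.7]
tcp_rot: [1.137, 1.57, 0.321]
ft_force: [0.4, 0.1, 0.2]
opening: 0.416
```

```bash
python3 go.py 403.3 251.2 41
```

```text
pos [403.8 251.8  59.7] jaw -46.7 tool shift [18.7 -0.8  0.1] t 21.9 j [ 0.42  0.54  2.08 -0.    0.52  1.23] op 0.416 F [0.4 0.1 0.2]
```

Emit:
apply_moves([
  [1,9,0,0,0],
  [1,5,0,0,0],
  [1,3,0,0,0],
  [1,1.5,0,0,0],
  [1,0,0,0,0],
  [1,0,0,0,0],
])

```text
t: 22.5
eef_pos: [403.3, 251.9, 40.7]
tcp_rot: [0.358, 1.571, -0.457]
ft_force: [1.0, -0.7, -1.6]
opening: 0.415
```

```bash
python3 go.py 403.3 251.2 40.5
```

```text
pos [403.3 251.9  40.7] jaw -46.7 tool shift [ 0.2 -0.5  0.5] t 22.5 j [ 0.42  0.58  2.09 -0.    0.47  1.23] op 0.415 F [ 1.  -0.7 -1.6]
```

Emit:
apply_moves([
  [0.45,0,0,0,0],
  [0.45,0,0,0,0],
  [0.45,0,0,0,0],
  [0.45,0,0,0,0],
  [0.45,-8,0,0,0],
  [0.45,-35,0,0,0],
  [0.45,-45,0,0,0],
  [0.45,-40,0,0,0],
  [0.45,-12,0,0,0],
  [0.45,0,0,0,0],
])

```text
t: 23.5
eef_pos: [403.8, 252.2, 182.9]
tcp_rot: [1.206, 1.566, 0.391]
ft_force: [-0.2, 0.3, -0.5]
opening: 0.548
```

```bash
python3 go.py 508 -438 180
python3 - <<'E'
from h import *
c=cam('wrist'); save(c,'wrist8.png'); print(proj(c,[403,251,58]))
E
```

```text
pos [403.8 252.2 182.9] jaw -46.7 tool shift [   2.2 -397.8  573.6] t 23.5 j [ 0.42  0.34  1.97 -0.    0.83  1.23] op 0.548 F [-0.2  0.3 -0.5]
[278.42229964 212.93398193]
```

View pics/wrist8.png

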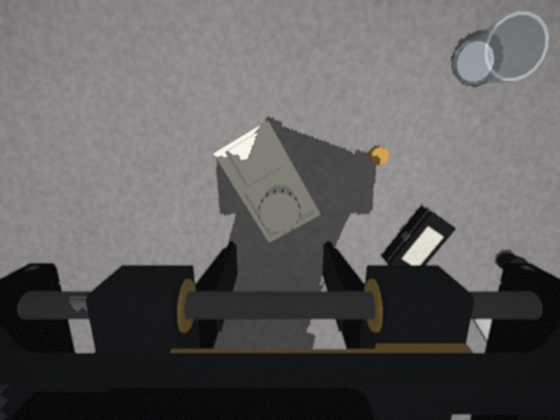

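The wide vial stands in the large bay (280,210), with the small bay empty at (248,160). Now the narrow vial.

Emit:
apply_moves([
  [0.45,0,-13,19,0],
  [0.45,0,-25,36,0],
  [0.45,0,-25,36,0],
  [0.45,0,-25,36,0],
  [0.45,0,-25,36,0],
  [0.45,0,-25,36,0],
  [0.45,0,-25,36,0],
  [0.45,0,-25,36,0],
  [0.45,0,-25,36,0],
  [0.45,0,-25,36,0],
])

```text
t: 24.55
eef_pos: [464.8, -162.6, 179.2]
tcp_rot: [-2.78, 1.568, 2.688]
ft_force: [0.8, 0.1, 0.6]
opening: 0.55
```

Emit:
apply_moves([
  [0.45,0,-25,36,0],
  [0.45,0,-25,36,0],
  [0.45,0,-25,36,0],
  [0.45,0,-25,36,0],
  [0.45,0,-25,36,0],
  [0.45,0,-23,33,0],
  [0.45,0,-12,17,0],
  [0.45,0,0,0,0],
  [0.45,0,0,0,0],
])

```text
t: 25.45
eef_pos: [506.2, -437.4, 178.8]
tcp_rot: [3.12, 1.568, 2.305]
ft_force: [0.3, 0.6, 0.4]
opening: 0.547
```

```bash
python3 go.py 508 -438 38
python3 - <<'E'
from h import *
c=cam('wrist'); u,v=proj(c,[508,-438,55]).astype(int); V=c['pixels'].max(2); S=np.ptp(c['pixels'],axis=2)
print(u,v,c['pixels'][v,u])
for th in (112,130,175):
    m=np.zeros(V.shape,np.uint8); m[v-25:v+28,u-25:u+26]=(V>th)[v-25:v+28,u-25:u+26]
    k=max(cv2.findContours(m,0,1)[0],key=cv2.contourArea)[:,0]
    P=np.array([ray(c,a,b,55)[:2] for a,b in k],np.float32); print(th,k.min(0),k.max(0),cv2.minEnclosingCircle(P),cv2.minAreaRect(P))
save(c,'wrist9.png')
E
python3 m3.py | grep -v S
python3 - <<'E'
from h import *
c=cam('top'); save(c,'top9.png')
# dish pair from top, white-ish small disc on amber
for nm,X in (('L',[640,-201,20]),('S',[640,-201,36])): print(nm,proj(c,X))
cv2.imwrite('pics/top9c.png',cv2.resize(c['pixels'][110:180,340:410,::-1],(560,560),interpolation=2))
E
```

```text
pos [ 506.2 -437.4  178.8] jaw -46.7 tool shift [140.8   0.9   2.1] t 25.45 j [-0.81  0.6   1.49  0.    1.05  0.  ] op 0.547 F [0.3 0.6 0.4]
280 210 [135 135 125]
112 [271 192] [296 220] ((512.8818359375, -437.5394287109375), 14.30787181854248) ((511.7105712890625, -438.3650207519531), (25.224384307861328, 24.34022331237793), 87.044677734375)
130 [272 197] [295 219] ((511.5354309082031, -438.7147216796875), 11.703368186950684) ((511.71575927734375, -438.61309814453125), (22.00988006591797, 22.343332290649414), 43.3640022277832)
tray rect c [ 638.9 -200.6] size [121.6 121. ] long dir deg 88.2 circ 638.4 -200.1 62.2 px [349 120] [398 168]
L [374.73494741 142.15416851]
S [376.03223405 140.62630003]Traceback (most recent call last):
  File "<stdin>", line 6, in <module>
ValueError: max() iterable argument is empty
Traceback (most recent call last):
  File "m3.py", line 3, in <module>
    rep('dishLfull',(S>25)|(V>185),(275,120,318,160),12)
    ~~~^^^^^^^^^^^^^^^^^^^^^^^^^^^^^^^^^^^^^^^^^^^^^^^^^
  File "m.py", line 9, in rep
    k=blob(mask,box)[:,0,:]
      ~~~~^^^^^^^^^^
  File "m.py", line 6, in blob
    cs,_=cv2.findContours(m,cv2.RETR_EXTERNAL,cv2.CHAIN_APPROX_NONE); k=max(cs,key=cv2.contourArea)
                                                                        ~~~^^^^^^^^^^^^^^^^^^^^^^^^
ValueError: max() iterable argument is empty
```

View pics/top9c.png

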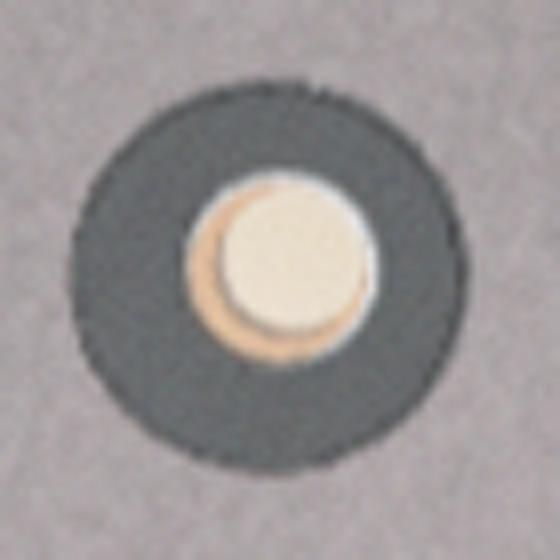

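Top crop: the small dish (293,254) is 1 px from where parallax predicts it for a concentric stack (292,255), so it is centred within about 1 mm. Narrow vial next.

Emit:
apply_moves([
  [0.45,20,2,3.5,0],
  [0.45,40,0,0,0],
  [0.45,40,0,0,0],
  [0.45,22,0,0,0],
  [0.45,12,0,0,0],
  [0.45,7,0,0,0],
  [0.45,0,0,0,0],
  [0.45,0,0,0,0],
])

```text
t: 26.4
eef_pos: [511.1, -439.5, 40.9]
tcp_rot: [-0.008, 1.569, -0.822]
ft_force: [-1.4, -0.1, 0.6]
opening: 0.549
```

```bash
python3 go.py 510 -438.5 38
```

```text
pos [ 511.1 -439.5   40.9] jaw -46.7 tool shift [ 2.9 -0.1 -1.5] t 26.4 j [-0.81  0.77  1.58 -0.    0.8   0.01] op 0.549 F [-1.4 -0.1  0.6]
```

Emit:
apply_moves([
  [0.45,2,0,-1.5,0],
  [1,0,0,0,0],
  [1,0,0,0,0],
  [1,0,0,0,0],
  [1,0,0,0,0],
  [1,0,0,0,0],
  [1,0,0,0,0],
  [1,0,0,0,0],
  [1,0,0,0,0],
  [1,0,0,0,0],
])

```text
t: 27.4
eef_pos: [509.7, -438.2, 37.7]
tcp_rot: [-0.158, 1.571, -0.973]
ft_force: [-0.3, 0.8, 0.8]
opening: 0.266
```

Emit:
apply_moves([
  [1,-5,0,0,0],
  [1,-20,0,0,0],
  [1,-35,0,0,0],
  [1,-35,0,0,0],
  [1,-25,0,0,0],
  [1,-10,0,0,0],
  [1,0,0,0,0],
])

```text
t: 28.1
eef_pos: [509.8, -438.4, 168.8]
tcp_rot: [-0.012, 1.569, -0.827]
ft_force: [0.3, -0.3, -1.1]
opening: 0.268
```

```bash
python3 go.py 419.5 303.8 170
```

```text
pos [ 509.8 -438.4  168.8] jaw -46.7 tool shift [  -2.5  443.4 -601.9] t 28.1 j [-0.81  0.61  1.49 -0.    1.03  0.01] op 0.268 F [ 0.3 -0.3 -1.1]
```

Emit:
apply_moves([
  [1,0,13,-18,0],
  [1,0,25,-34,0],
  [1,0,25,-34,0],
  [1,0,25,-34,0],
  [1,0,25,-34,0],
  [1,0,25,-34,0],
  [1,0,25,-34,0],
  [1,0,25,-34,0],
  [1,0,25,-34,0],
  [1,0,25,-34,0],
])

```text
t: 29.1
eef_pos: [459.4, -37.5, 166.3]
tcp_rot: [-2.518, 1.568, 2.95]
ft_force: [0.2, 0.7, -0.6]
opening: 0.267
```

Emit:
apply_moves([
  [1,0,25,-34,0],
  [1,0,25,-34,0],
  [1,0,25,-34,0],
  [1,0,25,-34,0],
  [1,0,25,-34,0],
  [1,0,25,-34,0],
  [1,0,25,-34,0],
  [1,0,20,-26,0],
  [1,0,10,-14,0],
  [1,0,0,0,0],
])

```text
t: 30.1
eef_pos: [417.9, 305.2, 166.0]
tcp_rot: [-1.841, 1.568, -2.654]
ft_force: [-0.9, -0.1, -0.5]
opening: 0.266
```

Emit:
apply_moves([
  [1,0,0,0,0],
  [1,0,0,0,0],
])

```text
t: 30.3
eef_pos: [418.9, 302.8, 167.0]
tcp_rot: [-1.686, 1.569, -2.502]
ft_force: [-0.2, 0.2, -0.6]
opening: 0.268
```

```bash
python3 go.py 419.5 303.8 41;python3 - <<'E'
from h import *
c=cam('wrist'); save(c,'wrist10.png'); print(proj(c,[403,251,58]),proj(c,[419.5,303.8,3]))
E
```

```text
pos [418.9 302.8 167. ] jaw -46.7 tool shift [126.    1.3  -0.3] t 30.3 j [ 0.5   0.41  1.89 -0.    0.84  1.31] op 0.268 F [-0.2  0.2 -0.6]
[306.1055693  262.17534055] [278.3211123  200.59277167]
```

View pics/wrist10.png

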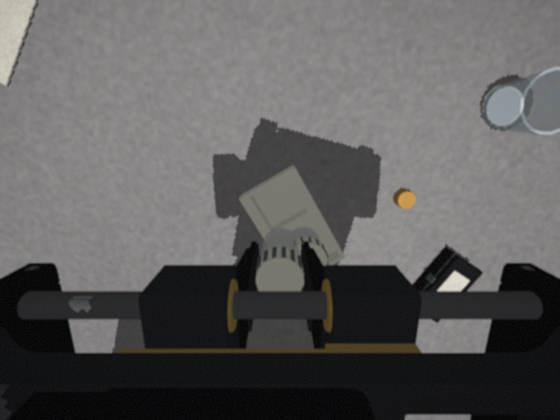

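The narrow vial is held upright over the small bay (centre near 275,205). Fingers clear the wide vial.

Emit:
apply_moves([
  [1,15,1,0,0],
  [1,35,0,0,0],
  [1,30,0,0,0],
  [1,15,0,0,0],
  [1,8,0,0,0],
  [1,4,0,0,0],
  [1,0,0,0,0],
  [1,0,0,0,0],
])

```text
t: 31.15
eef_pos: [420.1, 304.5, 61.3]
tcp_rot: [1.258, 1.57, 0.443]
ft_force: [0.1, -0.4, 0.1]
opening: 0.268
```

```bash
python3 go.py 419.5 303.8 41
```

```text
pos [420.1 304.5  61.3] jaw -46.7 tool shift [20.3 -0.9  0.1] t 31.15 j [ 0.5   0.58  1.97 -0.    0.59  1.32] op 0.268 F [ 0.1 -0.4  0.1]
```

Emit:
apply_moves([
  [1,9,0,0,0],
  [1,6,0,0,0],
  [1,3,0,0,0],
  [1,2,0,0,0],
  [1,0,0,0,0],
  [1,0,0,0,0],
  [0.62,0,0,0,0],
  [0.62,0,0,0,0],
  [0.62,0,0,0,0],
  [0.62,0,0,0,0],
])

```text
t: 32.15
eef_pos: [419.7, 304.4, 40.5]
tcp_rot: [-0.89, 1.571, -1.705]
ft_force: [-0.4, 0.2, 0.3]
opening: 0.378
```

Emit:
apply_moves([
  [0.62,-8,0,0,0],
  [0.62,-35,0,0,0],
  [0.4,-45,0,0,0],
  [0.4,-40,0,0,0],
  [0.4,-12,0,0,0],
  [0.4,0,0,0,0],
  [0.4,0,0,0,0],
])

```text
t: 32.85
eef_pos: [419.3, 304.2, 179.8]
tcp_rot: [-1.737, 1.57, -2.552]
ft_force: [0.3, -0.1, -0.3]
opening: 0.598
```

```bash
python3 go.py 475.3 102.5 180 -80;python3 - <<'E'
from h import *
c=cam('wrist'); save(c,'wrist11.png'); cv2.imwrite('pics/wrist11c.png',cv2.resize(c['pixels'][130:290,180:400,::-1],(770,560),interpolation=2))
E
```

```text
pos [419.3 304.2 179.8] jaw -46.7 tool shift [ -0.2 -97.6 185.2] t 32.85 j [ 0.5   0.4   1.87 -0.    0.87  1.32] op 0.598 F [ 0.3 -0.1 -0.3]
turn 33.3
```

View pics/wrist11c.png

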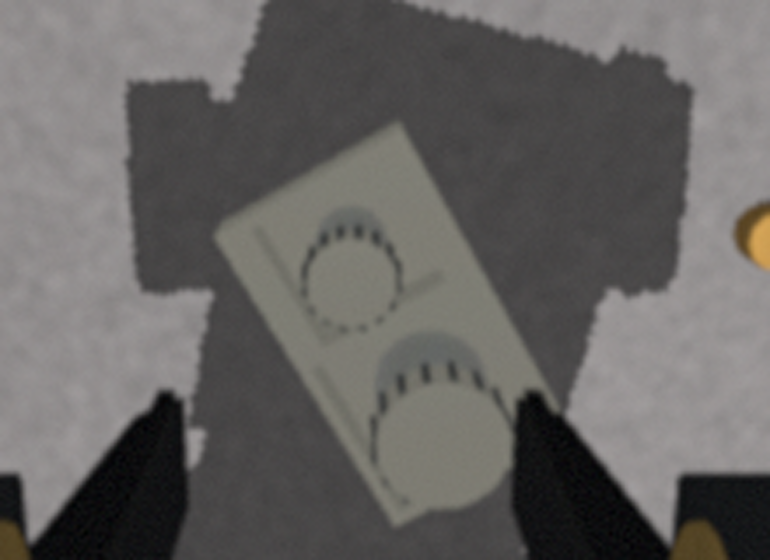

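Both vials stand in their bays (crop 352,280 and 443,440). That was the 16th picture, so from here I work with numbers only. Next, the slide box.

Emit:
apply_moves([
  [0.4,0,-10,18,0],
  [0.4,0,-20,38,0],
  [0.4,0,-20,38,0],
  [0.4,0,-20,38,0],
  [0.4,0,-18,35,0],
  [0.4,0,-10,18,0],
  [0.4,0,0,0,8.5],
  [0.4,0,0,0,8.5],
  [0.4,0,0,0,8.5],
  [0.4,0,0,0,7.5],
])

```text
t: 33.9
eef_pos: [474.8, 102.4, 178.9]
tcp_rot: [-1.647, 1.568, -3.044]
ft_force: [0.8, 0.2, 0.4]
opening: 0.602
```

Emit:
apply_moves([
  [0.4,0,0,0,0],
  [0.4,0,0,0,0],
])

```text
t: 34.1
eef_pos: [475.0, 102.6, 179.6]
tcp_rot: [-1.635, 1.569, -3.022]
ft_force: [-0.6, 0.2, 0.3]
opening: 0.596
```

```bash
python3 go.py 475.3 102.5 28 -80
python3 - <<'E'
from h import *
c=cam('wrist'); save(c,'wrist12.png'); u,v=proj(c,[475,102.5,30]).astype(int); V=c['pixels'].max(2)
print(u,v,[int(V[v,u+d]) for d in range(-60,61,5)],[int(V[v+d,u]) for d in range(-60,61,5)])
def r(m,z,n):
    k=max(cv2.findContours(m.astype(np.uint8),0,1)[0],key=cv2.contourArea)[:,0]
    P=np.array([ray(c,a,b,z)[:2] for a,b in k],np.float32); print(n,k.min(0),k.max(0),cv2.minAreaRect(P))
w=np.zeros(V.shape,bool); w[v-50:v+50,u-35:u+35]=1
r(w&(V>100),30,'label>100'); r(w&(V<50),30,'dark<50'); r(w&(V<60),30,'dark<60')
E
```

```text
pos [475.  102.6 179.6] jaw -79.5 tool shift [151.6   0.6   0.2] t 34.1 j [ 0.08  0.36  1.95 -0.    0.84  1.46] op 0.596 F [-0.6  0.2  0.3]
turn 0.5
278 205 [74, 78, 83, 78, 78, 77, 74, 77, 77, 26, 66, 117, 116, 112, 113, 15, 71, 75, 74, 78, 76, 75, 76, 78, 131] [74, 77, 73, 76, 23, 17, 21, 37, 118, 120, 116, 116, 116, 111, 117, 115, 20, 19, 31, 74, 75, 76, 76, 73, 72]
label>100 [269 182] [289 222] ((477.96429443359375, 102.92407989501953), (43.435813903808594, 21.050506591796875), 9.985023498535156)
dark<50 [262 164] [296 235] ((479.760986328125, 103.28407287597656), (76.45811462402344, 35.82243347167969), 10.541211128234863)
dark<60 [262 163] [296 236] ((479.602783203125, 102.95907592773438), (78.85192108154297, 36.25542449951172), 9.62197208404541)
```

Emit:
apply_moves([
  [0.4,20,2.5,0,0],
  [0.4,45,0,0,0],
  [0.4,40,0,0,0],
  [0.4,25,0,0,0],
  [0.4,15,0,0,0],
  [0.4,7,0,0,0],
  [0.4,0,0,0,0],
  [0.4,0,0,0,0],
  [0.4,0,0,0,0],
])

```text
t: 35.05
eef_pos: [478.2, 103.1, 29.5]
tcp_rot: [1.417, 1.569, 0.026]
ft_force: [0.6, -0.1, -0.2]
opening: 0.599
```

```bash
python3 go.py 477.5 103 24 -80
```

```text
pos [478.2 103.1  29.5] jaw -79.7 tool shift [ 5.5 -0.7 -0. ] t 35.05 j [ 0.08  0.61  2.06 -0.    0.47  1.47] op 0.599 F [ 0.6 -0.1 -0.2]
turn 0.3
```

Emit:
apply_moves([
  [0.4,5,-0.5,0,0],
  [0.4,0,0,0,0],
  [1,0,0,0,0],
  [1,0,0,0,0],
  [1,0,0,0,0],
  [1,0,0,0,0],
  [1,0,0,0,0],
  [1,0,0,0,0],
  [1,0,0,0,0],
  [1,0,0,0,0],
])

```text
t: 36.05
eef_pos: [477.3, 103.0, 23.7]
tcp_rot: [0.956, 1.571, -0.435]
ft_force: [0.0, -0.1, 2.4]
opening: 0.374
```

Emit:
apply_moves([
  [1,-5,0,0,0],
  [1,-20,0,0,0],
  [1,-30,0,0,0],
  [1,-30,0,0,0],
  [1,-15,0,0,0],
  [1,0,0,0,0],
  [1,0,0,0,0],
])

```text
t: 36.75
eef_pos: [477.0, 103.0, 123.4]
tcp_rot: [0.877, 1.571, -0.514]
ft_force: [0.1, -0.6, -0.5]
opening: 0.381
```

```bash
python3 go.py 480.8 -90 120 -11.1
```

```text
pos [477.  103.  123.4] jaw -79.7 tool shift [  3.4 -30.8 190.5] t 36.75 j [ 0.08  0.44  2.   -0.    0.7   1.47] op 0.381 F [ 0.1 -0.6 -0.5]
turn -68.6
```

Emit:
apply_moves([
  [1,0,-3,18,0],
  [1,0,-6,38,0],
  [1,0,-6,38,0],
  [1,0,-6,38,0],
  [1,0,-6,36,0],
  [1,0,-4,22,0],
  [1,0,0,0,0],
])

```text
t: 37.45
eef_pos: [480.4, -91.6, 122.3]
tcp_rot: [-1.939, 1.569, 2.95]
ft_force: [-0.3, 0.1, 0.4]
opening: 0.377
```

Emit:
apply_moves([
  [1,0,0,0,-6],
  [1,0,0,0,-8],
  [1,0,0,0,-8],
  [1,0,0,0,-8],
  [1,0,0,0,-8],
  [1,0,0,0,-8],
  [1,0,0,0,-8],
  [1,0,0,0,-8],
  [1,0,0,0,-6.5],
  [1,0,0,0,0],
])

```text
t: 38.45
eef_pos: [480.3, -88.5, 122.7]
tcp_rot: [3.012, 1.569, 2.819]
ft_force: [-0.3, 0.6, -0.3]
opening: 0.379
```

Emit:
apply_moves([
  [1,0,0,0,0],
  [1,0,0,0,0],
])

```text
t: 38.65
eef_pos: [480.7, -89.1, 123.3]
tcp_rot: [3.105, 1.57, 2.907]
ft_force: [0.6, -0.5, -0.5]
opening: 0.375
```

```bash
python3 go.py 480.8 -90 30 -11.1
python3 - <<'E'
from h import *
c=cam('wrist'); save(c,'wrist13.png'); V=c['pixels'].max(2)
L=np.array([np.cos(np.radians(78.9)),np.sin(np.radians(78.9))]); W=np.array([L[1],-L[0]])
for a,b in ((56,32),(56,-32),(-56,-32),(-56,32)):
    P=np.array([480.8,-90])+a*L+b*W; print('corner',P.round(1),proj(c,[*P,14]).round(0))
for v in range(100,260,12): print(v,' '.join('%3d'%V[v,u] for u in range(170,400,10)))
E
```

```text
pos [480.7 -89.1 123.3] jaw -11.3 tool shift [93.3 -0.8  0.4] t 38.65 j [-0.32  0.45  2.   -0.    0.7  -0.12] op 0.375 F [ 0.6 -0.5 -0.5]
turn -0.2
corner [523.  -41.2] [315. 154.]
corner [460.2 -28.9] [242. 154.]
corner [ 438.6 -138.8] [246. 271.]
corner [ 501.4 -151.1] [312. 271.]
100 147 182 177 170 175 173 176 174 174 185 174 177 184 173 165  49  47  45 170 177 177 180 182
112  93 160 179 180 181 183 178 182 182 175 175 185 178 174 185  45  48 171 171 173 177 172 178
124  91  86  91  88  90  91 151 186 177 185 185 188 179 183 179 178 178 186 175 174 171 176 178
136  89  88  88  89  88  89  90  89  88  88  88  90  90  87  88  91 142 155 178 181 176 186 176
148  91  89  88  90  91  88  91  89  88  91  90  91  87  89  87  89  87  89  91  89  89 174 175
160  89  89  87  89  87  91  87  89 120 122 124 122 126 125 125  87  89  90  88  87  88 177 181
172  93  87  89  89  88  89  90  90 112 126 123 122 123 127 123  91  89  90  91  87 186 158 151
184  89  91  85  90  90  87  88  91 113 126 125 119 122 128 121  92  90  85  87  86  93  90  84
196  88  89  88  87  89  88  91  87 104  41  41  39  41  42 118  90  86  89  93  90  88  91  90
208  89  88  87  89  92  89  89  90  23  26  23  25  22  22  20  92  89  86  90 125  87  88  89
220  88  89  88  91  86  94  90  89  24  24  23  22  26  23  23  90  87  90  89 168  89  88  91
232  90  89  90  87  86  89  91  91  24  30  26  28  24  21  23  90  87  88  90  87  88  89 117
244  89  88  89  90  90  92  88  89  23 129 138 142 142  85  21  89  89  90  87 183 176 182 179
256 176 175 181 173 179 180 166  17  25 124 138 135 138  77  25  22  87  91  89 176 175 177 176
```

Run:
```python
from h import *
c=cam('wrist'); V=c['pixels'].max(2).astype(int)
e=[]
for v in (163,168,173,178,183):
    r=np.where(V[v,225:330]>104)[0]+225; a,b=r[0]-.5,r[-1]+.5; e.append((a,b)); print(v,a,b,[ray(c,x,v,14)[:2].round(1) for x in (a,b)])
for u in (255,280,305):
    q=np.where(V[140:185,u]>104)[0][0]+140-.5; print(u,q,ray(c,u,q,14)[:2].round(1))
# held box bounds: dark and far end
for v in (205,215,225):
    r=np.where(V[v,225:330]<60)[0]+225; print('box',v,r[0],r[-1])
print('far row of box',[np.where(V[150:240,u]<60)[0][0]+150 for u in (262,280,298)])
R=rot(status.state());print(R.round(3).tolist())
```

```text
163 244.5 317.5 [array([460.7, -37. ]), array([523.9, -49.6])]
168 244.5 316.5 [array([459.7, -41.3]), array([522.3, -53.7])]
173 244.5 316.5 [array([458.7, -45.6]), array([521.6, -58.1])]
178 245.5 316.5 [array([458.6, -50.1]), array([520.9, -62.5])]
183 245.5 316.5 [array([457.6, -54.5]), array([520.1, -67. ])]
255 155.5 [471.2 -32.4]
280 155.5 [492.7 -36.7]
305 155.5 [514.2 -41. ]
box 205 248 311
box 215 246 312
box 225 247 312
far row of box [np.int64(196), np.int64(196), np.int64(196)]
[[-0.0, 0.195, 0.981], [0.0, 0.981, -0.195], [-1.0, -0.0, -0.0]]
```

Emit:
apply_moves([
  [1,15,-1,1,0],
  [1,30,0,0,0],
  [1,20,0,0,0],
  [1,10,0,0,0],
  [1,5,0,0,0],
  [1,0,0,0,0],
  [1,0,0,0,0],
])

```text
t: 39.45
eef_pos: [481.9, -90.8, 44.3]
tcp_rot: [-0.183, 1.57, -0.379]
ft_force: [-0.2, -0.0, -0.2]
opening: 0.381
```

```bash
python3 go.py 481.8 -90.3 29 -11.1
```

```text
pos [481.9 -90.8  44.3] jaw -11.2 tool shift [15.3  0.5 -0.2] t 39.45 j [-0.32  0.59  2.05 -0.    0.5  -0.13] op 0.381 F [-0.2 -0.  -0.2]
turn -0.1
```

Emit:
apply_moves([
  [1,7,0,0,0],
  [1,4,0,0,0],
  [1,3,0,0,0],
  [1,1,0,0,0],
  [1,0,0,0,0],
  [1,0,0,0,0],
  [0.5,0,0,0,0],
  [0.5,0,0,0,0],
  [0.5,0,0,0,0],
  [0.5,0,0,0,0],
])

```text
t: 40.45
eef_pos: [481.6, -90.7, 28.7]
tcp_rot: [-0.482, 1.571, -0.677]
ft_force: [-0.3, 0.5, -0.7]
opening: 0.496
```

Emit:
apply_moves([
  [0.5,-6,0,0,0],
  [0.5,-30,0,0,0],
  [0.5,-40,0,0,0],
  [0.5,-45,0,0,0],
  [0.5,-35,0,0,0],
  [0.5,-10,0,0,0],
  [0.5,0,0,0,0],
])

```text
t: 41.15
eef_pos: [481.9, -90.7, 196.1]
tcp_rot: [-0.154, 1.568, -0.349]
ft_force: [0.9, 0.1, -0.6]
opening: 0.496
```

```bash
python3 go.py 267 -565 225
python3 - <<'E'
from h import *
c=cam('wrist'); V=c['pixels'].max(2); u,v=proj(c,[481.8,-90.3,35]).astype(int); print(u,v)
w=np.zeros(V.shape,bool); w[v-60:v+55,u-28:u+28]=1
for n,m,z in (('dark',w&(V<60),35),('label',w&(V>100),35)):
    k=max(cv2.findContours(m.astype(np.uint8),0,1)[0],key=cv2.contourArea)[:,0]
    P=np.array([ray(c,a,b,z)[:2] for a,b in k],np.float32); print(n,k.min(0),k.max(0),cv2.minAreaRect(P))
E
```

```text
pos [481.9 -90.7 196.1] jaw -11.2 tool shift [ -29.  -506.9 -118.7] t 41.15 j [-0.32  0.34  1.92 -0.    0.88 -0.13] op 0.496 F [ 0.9  0.1 -0.6]
277 201
dark [263 165] [294 233] ((482.6130676269531, -88.95235443115234), (76.14254760742188, 33.885780334472656), 79.55140686035156)
label [249 149] [304 255] ((479.4377136230469, -93.454345703125), (118.9156723022461, 63.01836395263672), 78.78211975097656)
```

Emit:
apply_moves([
  [0.5,-10,-20,-5,0],
  [0.5,-10,-40,-9,0],
  [0.5,-10,-40,-9,0],
  [0.5,0,-40,-9,0],
  [0.5,0,-40,-9,0],
  [0.5,0,-40,-9,0],
  [0.5,0,-40,-9,0],
  [0.5,0,-40,-9,0],
  [0.5,0,-40,-9,0],
  [0.5,0,-40,-9,0],
])

```text
t: 42.2
eef_pos: [322.2, -447.8, 222.5]
tcp_rot: [2.259, 1.567, 2.064]
ft_force: [0.5, 0.5, 0.1]
opening: 0.503
```

Emit:
apply_moves([
  [0.5,0,-40,-9,0],
  [0.5,0,-40,-9,0],
  [0.5,0,-20,-5,0],
  [0.5,0,0,0,0],
  [0.5,0,0,0,0],
  [0.5,0,0,0,0],
  [0.5,0,0,0,0],
])

```text
t: 42.9
eef_pos: [282.1, -539.5, 224.4]
tcp_rot: [2.036, 1.57, 1.842]
ft_force: [0.5, -0.5, 0.1]
opening: 0.498
```

```bash
cat > f.py <<'E'
from m import *
def t(*a):
    try: rep(*a)
    except ValueError: print(a[0],'none')
t('box',V<85,(303,188,362,230),35); t('label',(V>185)&(S<60),(322,198,342,218),35)
t('rack',V>170,(145,215,220,270),22)
t('tray',V<130,(340,112,408,175),6); t('dishes',(V>175)&(S>12)|(pe&(V>150)),(355,125,395,165),24)
for n,b in (('o1',(365,215,395,245)),('o2',(440,228,465,257)),('o3',(415,262,440,290)),('o4',(402,185,427,209))): t(n,S>150,b,55)
d=cv2.imread('pics/top0.png')[...,::-1].astype(int); x=np.abs(d-img.astype(int)).max(2)[:, :].copy(); x[300:]=0
m=cv2.morphologyEx((x>40).astype(np.uint8),cv2.MORPH_OPEN,np.ones((3,3),np.uint8))
n,l,st,ce=cv2.connectedComponentsWithStats(m)
for i in range(1,n):
    if st[i,4]>15: print('changed',st[i],ce[i].round(0))
# caps: dark cap rims in rack: expected pixels of cap tops
for n_,X in (('wide',[403.3,251.2,58]),('narrow',[419.5,303.8,58])): print(n_,proj(c,X).round(1))
E
python3 f.py; python3 -c "
from h import *
s=status.state();print(s['eef_pos'],s['ft_force'])"
```

```text
box rect c [479.7 -89.5] size [72.7 33.1] long dir deg 78.4 circ 480.0 -90.6 38.4 px [317 200] [348 217]
label rect c [480.6 -90.7] size [44.  22.1] long dir deg 78.9 circ 480.0 -90.6 23.6 px [323 202] [341 213]
rack rect c [410.2 260.7] size [123.  159.2] long dir deg 93.6 circ 421.8 257.3 86.7 px [155 215] [219 267]
tray rect c [ 638.9 -200.5] size [121.4 122.7] long dir deg 133.3 circ 638.5 -199.5 62.6 px [349 120] [398 169]
dishes rect c [ 637.1 -199.5] size [51.2 54.6] long dir deg 177.8 circ 636.9 -200.2 28.1 px [364 132] [385 154]
o1 rect c [ 425.3 -196.5] size [44.3 35. ] long dir deg 88.4 circ 425.0 -196.1 22.5 px [370 222] [389 237]
o2 rect c [ 391.8 -360.7] size [51.  37.1] long dir deg 88.5 circ 393.5 -360.1 26.3 px [440 234] [462 250]
o3 rect c [ 315.  -298.1] size [48.6 36.7] long dir deg 88.5 circ 316.7 -296.9 25.7 px [415 268] [436 284]
o4 rect c [ 499.2 -275.5] size [47.  37.7] long dir deg 88.4 circ 498.0 -275.5 24.9 px [402 189] [422 205]
changed [284 130  23  22 391] [295. 140.]
changed [363 131  24  25 467] [375. 143.]
changed [467 186  20  11 177] [477. 191.]
changed [117 194   4   6  19] [118. 196.]
changed [242 196  21  34 474] [252. 213.]
changed [316 199  34  20 368] [332. 209.]
changed [405 228  23  18 306] [416. 236.]
changed [170 232   8  11  74] [174. 237.]
changed [194 235   9  16  88] [198. 242.]
changed [435 235 102  39 840] [490. 254.]
changed [313 237  61  34 293] [343. 252.]
changed [386 236  23  44 351] [397. 257.]
changed [529 249  31  51 881] [547. 274.]
changed [492 260  11  22 108] [497. 270.]
changed [502 265   7   8  45] [505. 269.]
changed [306 271   5   4  17] [308. 273.]
changed [422 276  15   9  87] [429. 280.]
changed [411 278   4   5  18] [412. 280.]
wide [188.3 244.1]
narrow [165.8 237.7]
[ 282.11898516 -539.64201187  224.65108597] [ 0.28910172 -0.13648824  0.45925024]
```

```bash
python3 -c "
from cell import env; print(env.job_done())"
```

```text
the job is handed in; nothing more can be done
None
```

All five samples are put away and the job was handed in at about 43 s of the 144 s allowed, with the arm backed well clear. They went in the order given:
- **Dishes:** the large dish is in the round tray. The small dish on top looked centred to about 1 mm in the top view.
- **Vials:** both stand in the bays of their own size, seen in the wrist picture after placing.
- **Slide box:** it lies flat, label up, in the rectangular bay, turned 78.9° like the bay and within about 2 mm of its centre.

The before/after top-view comparison showed no change at the beaker, stopper, weight or clip. The orange vials stayed within about a millimetre. The other changes it flagged near the vials are most likely the arm and its shadow.

**Checks that disagreed or failed:**
- The wrist camera put the small dish 2–3 mm off centre, against about 1 mm in the top view. The wrist outline had picked up the large dish's rim, so I trusted the top view.
- The last colour mask on the rack picked up background and gave no usable number. The vials' places in the rack therefore rest on the earlier wrist pictures and on changes in the top view where the bays are.
- The picture allowance ran out before the slide box, so that part was checked by numbers only.

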